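# Pack the spice tins and shut the stayed chest

## Robot

A 7-joint arm with a two-finger parallel gripper is mounted at the origin on the work surface. World frame = base frame: x ahead of the robot, y to its left, z up, the work surface at z = 0. Lengths are in m, angles in rad, forces in N, time in s.
With the tool pointing down it reaches from about 0.4 to 0.875 m from the base axis. Payload 19.3 kg.
Tool frame: the origin (TCP) lies at the very end of the fingers, on their centre line; the grasp point (between the pads) lies 19 mm behind it; z points along the fingers, y is the line along which they close (so a half turn about z gives the same grasp; the last joint's range is limited). The gripper opens to 85 mm and grips with 20 to 120 N. Pads are 22 mm wide; open, the fingers measure 114 mm over their backs; the gripper's body (76 mm by 85 mm) begins 54 mm behind the grasp point. The pads swing forward as they close: fully open they stand 13 mm farther back than shut.
Start: joints at [1.146, 0.521, -0.036, 1.599, 0.021, 1.021, -0.113], TCP at [0.217, -0.586, 0.231] pointing down, gripper open.
Joint ranges: [-2.91, 2.91], [-0.3, 2.13], [-1.5, 1.42], [0.17, 2.43], [-1.26, 4.41], [0.16, 1.93], [-2.52, 2.52]. Speed limits (rad/s): [1.89, 1.89, 2.39, 2.39, 3.01, 3.01, 3.01].

## Interface

Orientations are given as [roll, pitch, yaw] about the fixed x, y, z axes, in that order (R = Rz(yaw) Ry(pitch) Rx(roll)).
In Python, from workcell import bot gives the robot as it stands. The module is installed in compiled form; this text tells all that it offers.
- The arm moves only by the tool apply_moves, never from a script. Its arguments are lists of equal length, an entry for each row: "claw": the finger opening in m, from 0 to 0.0854; "xyz": the shift along the tool's x, y, z in m, a list of three; "twist": the turn, a rotation vector about the tool's x, y, z in rad, a list of three. A call has 1 to 20 rows; each row shifts and turns the commanded pose from where the row before left it, along the tool's axes as they then stand; what a row does not reach is not made up. A row lasts 1/10 s, in which the tool goes at most 50 mm and 8.59 degrees, less where a joint would pass 70% of its speed; a pose out of reach is approached as far as the arm can. A call with a gripper value outside its range is refused whole. The fingers move at their own pace and stop on an object; "force" is the grip in N (left out, the last holds). Time passes only in rows, so rows that do not move let the fingers close. It gives the time, the measured TCP pose, the force, the opening and the grip force at its end, in the units of the state.
- bot.observe(): the state, without advancing time (a new reading comes with each control period).
- bot.grab_frame(name): name is "scene" or "top" or "wrist"; returns a dict with "img" (420x560x3 uint8, red, green, blue), "vfov" (degrees; the focal length in pixels is half the picture's height over the tangent of half this angle, whatever the lens; pixels are square), "cx", "cy" (the principal point, pixels), "view" (4x4, takes a point from world to camera coordinates). Camera axes: x right, y up, looking along -z (the intrinsics and any distortion apply to the point x, -y, -z); pixel columns grow to the right and rows downward; lengths in m; the calibration is good to about 2 mm. The wrist camera is an equidistant fisheye: a pixel r from the principal point sees the ray r / f radians off the axis. A picture is of the moment at which its call begins. There is no depth.
- bot.job_done(): hands the job in; it is judged then, once.
Trained networks look in the newest picture that a camera, given by its name, has taken for a name from the list of things; names that differ only in an ending like _2 or _b are one class to them, and where a whole thing is asked for, a point or a joint stands for the part that bears it (a point fixed in the world has none). Each returns a list of dicts, best first, with "score" (0 to 1); they miss things now and then, are a little off and sometimes report something else, mostly with a low value. They report only what shows in the picture. A call takes as long as a camera call.
- bot.find_in(camera, query): "position" ([x, y, z] in m, in world coordinates, good to about 4 mm: the middle of the surface that is visible of it).
The state is a dict: "clock": time; "qpos": joint angles; "qd": joint speeds; "joint_efforts": joint torques, N m; "position": TCP position; "tool_rot": TCP orientation; "force": force on the tool from outside, world axes, zero at the start; "moment": the same for the moment, N m; "grip_width": finger opening in m; "finger_force": force on a finger pad.
Only numpy, scipy, OpenCV 4.12 (cv2) and the standard library are available. Lean on these libraries where they do the work, as an engineer would, in place of code of your own. Each camera call takes 0.05 s, during which the arm holds its last target. There are 200 camera calls.

## Task

Roll the bread bin's cover right back to open it, put every blue-capped spice tin from it into the pantry chest, and roll the cover fully shut again, leaving the honey jar standing in the bin. Only once all the tins are in the chest, lift the knee of its folding stay past centre to unlock it while the lid is still up, let go of it, and then lower the lid gently until it is fully shut. Leave everything else on the counter where it is.

Things in the scene. Friction and masses are not known exactly. Their poses are not given: they have to be found in the camera images.
- tin0: spice tin that has to be packed: upright square tin 42 x 42 mm, 60 mm tall, about 0.12 kg, bare aluminium with a blue cap (the top 14 mm). Origin at the centre of its underside, z up towards the cap. Two to four of the four tins are there; an absent one reads None.
- tin1: spice tin that has to be packed: upright square tin 42 x 42 mm, 60 mm tall, about 0.12 kg, bare aluminium with a blue cap (the top 14 mm). Origin at the centre of its underside, z up towards the cap. Two to four of the four tins are there; an absent one reads None.
- tin2: spice tin that has to be packed: upright square tin 42 x 42 mm, 60 mm tall, about 0.12 kg, bare aluminium with a blue cap (the top 14 mm). Origin at the centre of its underside, z up towards the cap. Two to four of the four tins are there; an absent one reads None.
- tin3: spice tin that has to be packed: upright square tin 42 x 42 mm, 60 mm tall, about 0.12 kg, bare aluminium with a blue cap (the top 14 mm). Origin at the centre of its underside, z up towards the cap. Two to four of the four tins are there; an absent one reads None.
- honey_jar: amber glass honey jar with a brass cap, 42 mm across, 72 mm tall, standing among the tins in the bread bin, where it stays. Origin at the centre of its underside.
- bin: roll-top bread bin of dark wood with a paler slatted cover (tambour), fixed; 362 mm wide (its y), 336 deep (its x), 188 high. Origin under its centre on the counter, z up, -x is its front (towards the robot). Half-round end cheeks, inner faces at y = +-169 mm; front lip up to z = 44 at x = -153 to -163 mm; the rear half (x > 28 mm) lies under a fixed shell.
- bin_row (a point): middle of the row in which the tins and the jar stand, on the bin's floor (x = -86, z = 12 mm of the bin; axes as the bin's). They stand along y at a pitch of about 62 mm, up to 10 mm off the row, turned up to 0.5 rad from the bin, in any order, between the front lip and a low divider board along y (x = -32 to -24 mm, top at z = 44 mm of the bin).
- bin_axis (a point): middle of the tambour's turning axis, which runs along the bin's y through x = 0, z = 20 mm of the bin; axes as the bin's. The tambour's slats form about a quarter cylinder of radius 150 mm about it, 332 mm wide.
- tambour (a joint): angle of the tambour in rad: 0 = fully shut, 1.57 = fully open, the bin's front half (x < 0) then being clear from above. Opening turns it up and back about point bin_axis. It has friction (up to about 6 N at the handle) and stays where it is left. It may start up to 0.2 ajar.
- tambour_handle (a point): centre of the tambour's round steel handle bar, 12 mm thick, 140 mm long along the bin's y, on two posts at its ends, 47 mm outside the slats. It moves on an arc of radius 197 mm about bin_axis: at joint value q it stands 153 degrees minus q above the bin's +x direction (q = 0: x = -176, z = 109 mm of the bin). Being round, it may turn in an upright gripper that pinches it from above.
- chest: open pantry chest, painted green, with a bare wooden lid, fixed; 190 mm deep (its x), 280 wide (its y), rim 120 high, walls and floor 10 thick (inside 170 x 260 mm). Origin under its centre on the counter, z up, -x is its front (towards the robot). The lid is hinged on the rear rim; the brass folding stay is outside its +y wall, 12 mm off.
- chest_hinge (a point): middle of the lid's hinge line (along the chest's y), at x = 95, z = 120 mm of the chest. Axes as the chest's.
- lid (a joint): angle of the chest's lid in rad: 0 = upright (its start), 1.571 = shut on the rim. A board 280 mm wide, 200 from hinge to free edge, 12 thick, 0.45 kg; upright it fills x = 95 to 107, z = 120 to 320 mm of the chest and it comes forward and down. Its stiff hinge holds it wherever it is left; lowering takes about 2 to 6 N at the edge. It cannot come down while the stay is locked.
- lid_edge (a point): middle of the lid's free edge, 200 mm from the hinge.
- knee (a joint): angle of the folding stay's knee in rad: 0 = locked (sagging against its stop, past centre), 0.25 = the two links in line, more = unlocked, about 2.97 with the lid shut. Lifting it up and forward folds it. Two links of 97 mm join stay_pivot to the knee and the knee to the lid (150 mm from the hinge). Once unlocked it stays so and folds by itself, forward and down beside the chest, as the lid is lowered.
- stay_pivot (a point): pivot of the stay's lower link on the chest's +y side (x = -15, y = 152, z = 112 mm of the chest; axes as the chest's).
- knee_knob (a point): middle of the red round knob at the knee, 14 mm thick, 34 long along the chest's y, sticking out sideways, its middle 45 mm outside the chest's +y wall. Locked, it is at about x = 50, z = 184 mm of the chest. It moves on an arc of radius 97 mm about the line along y through stay_pivot; some 45 mm along this arc, up and forward (a few newtons), brings joint knee to about 0.8.
- bowl: blue melamine bowl, 140 mm across, 55 mm high; to be left alone. Origin at the centre of its underside.
- canister: clear acrylic canister, 100 x 100 x 165 mm, with a clear clip-on lid over a red gasket; to be left alone. Origin at the centre of its underside.
- pan_lid: aluminium saucepan lid, 180 mm across, 38 mm high with its black knob; to be left alone. Origin at the centre of its underside.
- spoon: wooden spoon, 250 mm long, lying behind the chest; to be left alone.
- mug: white mug, 80 mm across, 95 mm high; to be left alone. Origin at the centre of its underside.
- pepper_mill: dark wooden pepper mill, 56 mm across, 150 mm high; to be left alone. Origin at the centre of its underside.

How it is judged:
By the outcome, as a careful person would: the job done as asked, in the order asked, and still so for the second after the job is handed in, with the robot touching nothing.
Of tin0, tin1, tin2, tin3 only 2 to 4 are there at a start; the rules pass over those that are not, and their reading is None.
At some moment in a run one of tin0, tin1, tin2, tin3 may be knocked a few centimetres aside while the robot is not near it.
Once in a run the grip may slacken for a moment while it holds something.
It also fails if it takes over 210 s, if anything falls off the work surface, if the arm or the gripper's body presses on something with over 40 N, if the wrist force passes 120 N, or if a joint passes its speed limit or range.

## Working session

There is one attempt and no reset: what is moved stays moved. The work goes in short steps, Python scripts to look and compute and a tool call to move; the robot and the scene stay as the last step left them, time stands still between calls to the robot, and variables do not carry over. Pictures are saved under pics/ and viewed, at most 14 in all, crops included, and the job is handed in when it is done.

Besides the shell and the picture viewer there is one more tool, called after "Emit:" as name(argument=value, ...) on one line, values as JSON. apply_moves: Moves the arm, as the interface text tells. Its arguments: {"type":"object","properties":{"claw":{"type":"array"},"xyz":{"type":"array"},"twist":{"type":"array"},"force":{"type":"number"}},"required":["claw","xyz","twist"]}

```bash
mkdir -p pics; ls
cat > h.py <<'E'
import numpy as np, cv2
from workcell import bot
from scipy.spatial.transform import Rotation as R
def snap(c,fn=None):
    f=bot.grab_frame(c)
    if fn: cv2.imwrite('pics/'+fn,cv2.cvtColor(f['img'],cv2.COLOR_RGB2BGR))
    return f
def ray(f,u,v,wrist=False):
    h=f['img'].shape[0]; fl=h/2/np.tan(np.radians(f['vfov']/2))
    d=np.array([u-f['cx'],v-f['cy']])
    if wrist:
        r=np.hypot(*d);t=r/fl; k=np.sin(t)/max(r,1e-9); dc=np.array([d[0]*k,-d[1]*k,-np.cos(t)])
    else: dc=np.array([d[0]/fl,-d[1]/fl,-1])
    V=np.array(f['view']);Rm=V[:3,:3]
    return -Rm.T@V[:3,3], Rm.T@dc
def atz(f,u,v,z,wrist=False):
    o,d=ray(f,u,v,wrist); return o+d*(z-o[2])/d[2]
def proj(f,p,wrist=False):
    h=f['img'].shape[0]; fl=h/2/np.tan(np.radians(f['vfov']/2))
    V=np.array(f['view']);c=V[:3,:3]@np.array(p)+V[:3,3]; x=np.array([c[0],-c[1],-c[2]])
    if wrist:
        rr=np.hypot(x[0],x[1]);t=np.arctan2(rr,x[2]); return np.array([f['cx'],f['cy']])+fl*t*x[:2]/max(rr,1e-9)
    return np.array([f['cx'],f['cy']])+fl*x[:2]/x[2]
E
python3 - <<'E'
from h import *
np.set_printoptions(precision=3,suppress=True)
a=snap('scene','s0.png');b=snap('top','t0.png')
for f in(a,b): print(f['vfov'],f['cx'],f['cy'],ray(f,f['cx'],f['cy']))
for q in ['bin','tambour_handle','chest','knee_knob','lid_edge','tin0','honey_jar','mug','pepper_mill','canister','bowl','pan_lid']:
    for c in('scene','top'):
        print(q,c,[(np.round(r['position'],3).tolist(),round(r['score'],2)) for r in bot.find_in(c,q)[:2]])
print(bot.observe())
E
```

```text
pics
45.61008629260934 273.2158984706904 206.17777758352284 (array([0.87 , 0.382, 1.61 ]), array([-0.191, -0.265, -0.945]))
51.69914039747892 279.56247907801577 210.28571348703508 (array([ 0.291, -0.011,  1.838]), array([ 0.177,  0.002, -0.984]))
bin scene [([0.581, 0.306, 0.16], 0.58)]
bin top [([0.524, 0.269, 0.155], 0.72)]
tambour_handle scene [([0.509, 0.259, 0.165], 0.98)]
tambour_handle top [([0.499, 0.253, 0.162], 0.56), ([0.562, -0.279, 0.252], 0.43)]
chest scene [([0.48, -0.253, 0.029], 0.76), ([0.795, -0.032, 0.168], 0.36)]
chest top [([0.508, -0.256, 0.025], 0.83)]
knee_knob scene []
knee_knob top []
lid_edge scene [([0.587, -0.219, 0.285], 0.98), ([0.476, -0.248, 0.024], 0.67)]
lid_edge top [([0.564, -0.281, 0.252], 0.98)]
tin0 scene []
tin0 top [([0.504, -0.257, 0.025], 0.27)]
honey_jar scene [([0.424, 0.548, 0.12], 0.32), ([0.587, 0.297, 0.157], 0.28)]
honey_jar top []
mug scene [([0.481, 0.59, 0.036], 0.83)]
mug top []
pepper_mill scene [([0.425, 0.549, 0.124], 0.7)]
pepper_mill top [([0.41, 0.539, 0.121], 0.63)]
canister scene [([0.794, -0.028, 0.167], 0.96)]
canister top [([0.773, -0.053, 0.167], 0.9)]
bowl scene [([0.633, 0.009, 0.028], 0.91), ([0.483, 0.588, 0.042], 0.5)]
bowl top [([0.64, 0.022, 0.023], 0.58)]
pan_lid scene [([0.51, -0.572, 0.01], 0.75)]
pan_lid top [([0.494, -0.572, 0.009], 0.9), ([0.409, 0.539, 0.123], 0.53)]
{'clock': 1.3, 'qpos': array([ 1.146,  0.521, -0.036,  1.599,  0.021,  1.021, -0.113]), 'qd': array([ 0.001,  0.   , -0.001,  0.001, -0.   ,  0.002,  0.002]), 'joint_efforts': array([  0.001, -92.687,   1.978, -37.026,   0.018,   0.002,   0.   ]), 'position': array([ 0.217, -0.586,  0.231]), 'tool_rot': array([3.142, 0.   , 0.355]), 'force': array([-0.547,  0.689,  1.126]), 'moment': array([ 0.005, -0.006, -0.039]), 'finger_force': 0.0, 'grip_width': 0.08527340564511647}
```

View pics/s0.png

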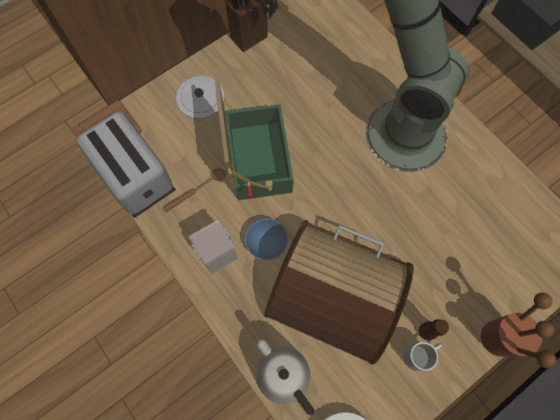

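View pics/t0.png

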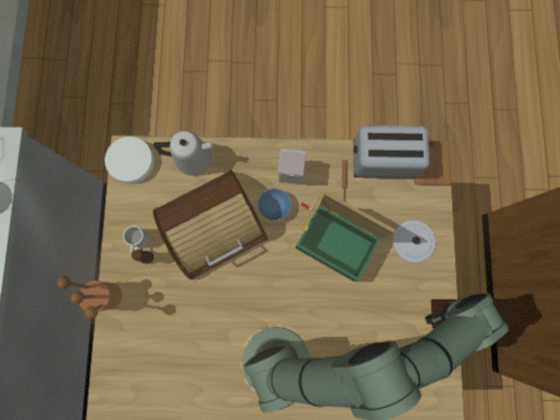

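Run:
```python
import cv2,numpy as np
t=cv2.imread('pics/t0.png');s=cv2.imread('pics/s0.png')
def c(i,x,y): return cv2.resize(i[y:y+100,x:x+133],(399,300),interpolation=cv2.INTER_CUBIC)
o=np.vstack([np.hstack([c(t,145,175),c(t,280,190)]),np.hstack([cv2.resize(s[210:360,255:455],(399,300)),c(s,200,95)])])
cv2.imwrite('pics/c0.png',o)
```

```text
(no output)
```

View pics/c0.png

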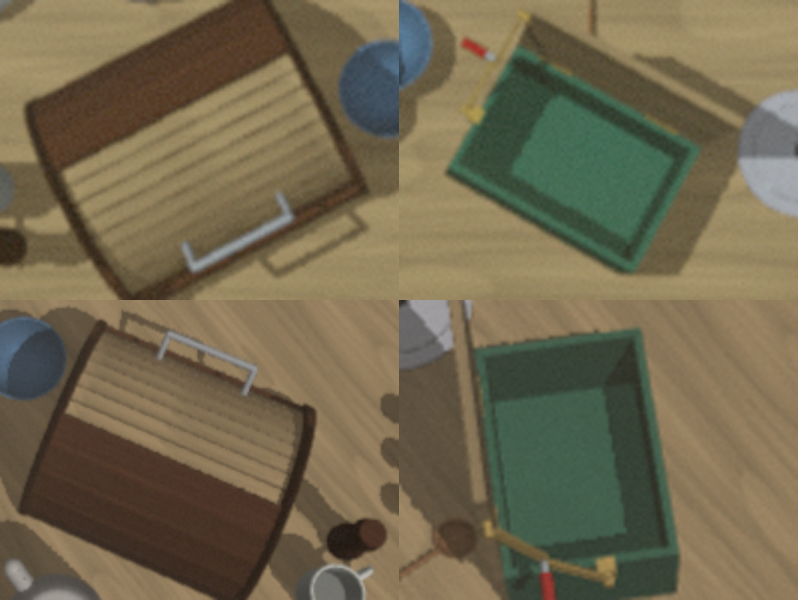

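```bash
cat > fit.py <<'E'
from h import *
from scipy.optimize import least_squares
np.set_printoptions(precision=3,suppress=True)
T=bot.grab_frame('top');S=bot.grab_frame('scene')
def W(p,l): c,s=np.cos(p[2]),np.sin(p[2]); return np.array([p[0]+c*l[0]-s*l[1],p[1]+s*l[0]+c*l[1],l[2]])
r=[(T,(-.095,.14,.12),(296,247.7)),(T,(-.095,-.14,.12),(357,280.3)),(T,(.095,-.14,.12),(379.3,240)),(T,(.095,.14,.12),(319.7,207.3)),
(S,(.095,-.14,.12),(226.3,111.7)),(S,(-.095,-.14,.12),(280.3,105.7)),(S,(-.095,.14,.12),(293,180))]
g=lambda p:np.concatenate([proj(f,W(p,l))-uv for f,l,uv in r])
s=least_squares(g,[.5,-.25,-.5],loss='soft_l1');print('chest',s.x,g(s.x).round(1))
H=lambda q,y:(.197*np.cos(np.radians(153)-q),y,.02+.197*np.sin(np.radians(153)-q))
def gb(p):
    h=[(T,H(p[3],.067),(209,265)),(T,H(p[3],-.067),(242.3,246.3)),(S,H(p[3],.067),(382.5,246)),(S,H(p[3],-.067),(339,226.5)),
    (T,(-.168,-.181,.02),(267,238.3)),(T,(-.168,.181,.02),(187.7,275)),(T,(.168,.181,.02),(154.3,209.3))]
    return np.concatenate([proj(f,W(p,l))-uv for f,l,uv in h])
s=least_squares(gb,[.6,.3,.5,.1],loss='soft_l1');print('bin',s.x,gb(s.x).round(1)); p=s.x
print('handle',W(p,H(p[3],0)))
E
python3 fit.py
```

```text
chest [ 0.476 -0.238 -0.514] [-1.2 -2.8 -0.3  0.8  0.3 -0.6 -1.3 -2.9 -0.8 -1.   0.7 -2.1  0.4 -0.7]
bin [0.56  0.287 0.502 0.097] [ 0.3 -1.4 -2.5  1.4 -0.9 -1.6  1.7  1.  -0.6 -0.5  1.2  3.3  0.4 -1.5]
handle [0.414 0.207 0.126]
```

Emit:
apply_moves(claw=[0.085,0.085,0.085,0.085,0.085,0.085,0.085,0.085,0.085,0.085,0.085,0.085,0.085,0.085,0.085,0.085,0.085,0.085,0.085,0.085], xyz=[[0,-0.035,-0.035],[0,-0.035,-0.035],[0,-0.035,-0.035],[0,-0.035,-0.03],[0.048,-0.0024,0],[0.048,-0.0024,0],[0.048,-0.0024,0],[0.048,-0.0024,0],[0.048,-0.0024,0],[0.048,-0.0024,0],[0.048,-0.0024,0],[0.048,-0.0024,0],[0.048,-0.0024,0],[0.048,-0.0024,0],[0.048,-0.0024,0],[0.048,-0.0024,0],[0.048,-0.0024,0],[0.048,-0.0024,0],[0.048,-0.0024,0],[0.048,-0.0024,0]], twist=[[0,0,0],[0,0,0],[0,0,0],[0,0,0],[0,0,-0.1],[0,0,-0.1],[0,0,-0.1],[0,0,-0.1],[0,0,-0.1],[0,0,-0.1],[0,0,-0.1],[0,0,-0.1],[0,0,-0.1],[0,0,-0.1],[0,0,-0.1],[0,0,-0.1],[0,0,-0.1],[0,0,-0.1],[0,0,-0.1],[0,0,-0.1]])

```text
clock: 3.4
position: [0.4468, 0.178, 0.3664]
tool_rot: [3.141, -0.0, 1.959]
force: [1.3, -0.2, -1.0]
grip_width: 0.0854
finger_force: 0.0
```

Run:
```python
from h import *
np.set_printoptions(precision=3,suppress=True)
f=snap('wrist','w1.png');print(f['vfov'],f['cx'],f['cy'],ray(f,f['cx'],f['cy'],1))
p=[.56,.287,.502]
for z,n in ((.126,'h'),):
  for y in(-.07,.07):
    c,s=np.cos(.502),np.sin(.502); x=-.167; print(proj(f,[.56+c*x-s*y,.287+s*x+c*y,.126],1))
print(bot.find_in('wrist','tambour_handle')[:2],bot.find_in('wrist','bin')[:1]);print(bot.observe()['position'])
```

```text
65.70646984690485 275.3196955435014 202.79727624198293 (array([0.42 , 0.239, 0.509]), array([ 0.1  , -0.242, -0.965]))
[266.391 197.49 ]
[252.243  81.399]
[{'position': [0.4989, 0.2583, 0.1583], 'score': 0.81}] [{'position': [0.5226, 0.2658, 0.1575], 'score': 0.96}]
[0.446 0.179 0.367]
```

View pics/w1.png

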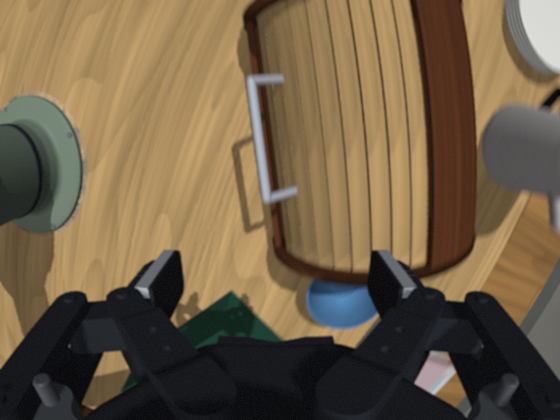

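```bash
cat >> fit.py <<'E'
F=bot.grab_frame('wrist')
def gw(p):
    h=[(H(p[3],.07),(251,77)),(H(p[3],-.07),(267,201)),((-.168,-.181,.03),(278,246)),((-.168,.181,.03),(247,18))]
    return np.concatenate([gb(p)*.7]+[proj(F,W(p,l),1)-uv for l,uv in h])
s=least_squares(gw,p,loss='soft_l1');print('bin',s.x,gw(s.x).round(1)); p=s.x
print('handle',W(p,H(p[3],0)))
E
python3 fit.py
```

```text
chest [ 0.476 -0.238 -0.514] [-1.2 -2.8 -0.3  0.8  0.3 -0.6 -1.3 -2.9 -0.8 -1.   0.7 -2.1  0.4 -0.7]
bin [0.56  0.287 0.502 0.097] [ 0.3 -1.4 -2.5  1.4 -0.9 -1.6  1.7  1.  -0.6 -0.5  1.2  3.3  0.4 -1.5]
handle [0.414 0.207 0.126]
bin [0.56  0.288 0.51  0.083] [ 0.5 -0.8 -1.6  1.  -0.7 -1.3  1.1  0.7 -0.5 -0.7  1.   2.5  0.  -0.7
  0.6  3.4  0.2 -5.3 -0.5  2.6 -0.5 -1.7]
handle [0.414 0.206 0.124]
```

Emit:
apply_moves(claw=[0.04,0.04,0.04,0.04,0.04,0.04,0.04,0.04,0.04,0.04,0.04,0.0,0.0,0.0,0.0,0.0], xyz=[[0,0,0],[0.039,-0.015,0],[0,0,0.05],[0,0,0.05],[0,0,0.05],[0,0,0.04],[0,0,0.02],[0,0,0.02],[0,0,0.013],[0,0,0.013],[0,0,0],[0,0,0],[0,0,0],[0,0,0],[0,0,0],[0,0,0]], twist=[[0,0,-0.116],[0,0,0],[0,0,0],[0,0,0],[0,0,0],[0,0,0],[0,0,0],[0,0,0],[0,0,0],[0,0,0],[0,0,0],[0,0,0],[0,0,0],[0,0,0],[0,0,0],[0,0,0]], force=40)

```text
clock: 5.3
position: [0.4155, 0.2031, 0.1106]
tool_rot: [3.141, 0.0, 2.071]
force: [-2.4, -0.5, 3.2]
grip_width: 0.0106
finger_force: 39.0
```

```bash
python3 -c "
import numpy as np
a=2.58-.075*np.arange(21);y=.197*np.cos(a);z=-.197*np.sin(a)
print([[0,round(p,4),round(q,4)] for p,q in zip(np.diff(y),np.diff(z))])"
```

```text
[[0, np.float64(0.0083), np.float64(-0.0122)], [0, np.float64(0.0092), np.float64(-0.0115)], [0, np.float64(0.0101), np.float64(-0.0108)], [0, np.float64(0.0108), np.float64(-0.01)], [0, np.float64(0.0116), np.float64(-0.0092)], [0, np.float64(0.0122), np.float64(-0.0083)], [0, np.float64(0.0128), np.float64(-0.0074)], [0, np.float64(0.0133), np.float64(-0.0064)], [0, np.float64(0.0138), np.float64(-0.0054)], [0, np.float64(0.0141), np.float64(-0.0043)], [0, np.float64(0.0144), np.float64(-0.0032)], [0, np.float64(0.0146), np.float64(-0.0022)], [0, np.float64(0.0147), np.float64(-0.0011)], [0, np.float64(0.0148), np.float64(0.0)], [0, np.float64(0.0147), np.float64(0.0012)], [0, np.float64(0.0146), np.float64(0.0023)], [0, np.float64(0.0144), np.float64(0.0033)], [0, np.float64(0.0141), np.float64(0.0044)], [0, np.float64(0.0137), np.float64(0.0055)], [0, np.float64(0.0133), np.float64(0.0065)]]
```

Emit:
apply_moves(claw=[0,0,0,0,0,0], xyz=[[0,0.0083,-0.0122],[0,0.0092,-0.0115],[0,0.0101,-0.0108],[0,0.0108,-0.01],[0,0.0116,-0.0092],[0,0,0]], twist=[[0,0,0],[0,0,0],[0,0,0],[0,0,0],[0,0,0],[0,0,0]])

```text
clock: 5.9
position: [0.4617, 0.2288, 0.1644]
tool_rot: [3.137, -0.002, 2.071]
force: [13.8, 8.8, -20.9]
grip_width: 0.0107
finger_force: 40.4
```

Emit:
apply_moves(claw=[0,0,0,0,0,0], xyz=[[0,0.002,0.003],[0,0.002,0.003],[0,0.0128,-0.0074],[0,0.0133,-0.0064],[0,0.0138,-0.0054],[0,0,0]], twist=[[0,0,0],[0,0,0],[0,0,0],[0,0,0],[0,0,0],[0,0,0]])

```text
clock: 6.5
position: [0.499, 0.2495, 0.1799]
tool_rot: [3.139, 0.0, 2.071]
force: [-12.2, -8.3, 47.2]
grip_width: 0.0106
finger_force: 51.6
```

Emit:
apply_moves(claw=[0,0,0,0,0,0], xyz=[[0,-0.0007,-0.002],[0,0.0141,-0.0045],[0,0.0144,-0.0034],[0,0.0146,-0.0022],[0,0.0147,-0.0011],[0,0,0]], twist=[[0,0,0],[0,0,0],[0,0,0],[0,0,0],[0,0,0],[0,0,0]])

```text
clock: 7.1
position: [0.5486, 0.2769, 0.1904]
tool_rot: [3.141, -0.001, 2.071]
force: [0.2, 4.7, 3.8]
grip_width: 0.0106
finger_force: 48.6
```

Run:
```python
from h import *
print(bot.find_in('top','tambour_handle')[:1],bot.observe()['position'])
```

```text
[{'position': [0.6418, 0.0233, 0.0199], 'score': 0.68}] [0.54800391 0.27655097 0.19041981]
```

Emit:
apply_moves(claw=[0,0,0,0,0,0,0,0,0], xyz=[[0,0.0148,-0.0003],[0,0.0148,0.0008],[0,0.0146,0.0019],[0,0.0144,0.003],[0,0.0142,0.004],[0,0.0138,0.0051],[0,0.0134,0.0062],[0,0.003,0.0015],[0,0,0]], twist=[[0,0,0],[0,0,0],[0,0,0],[0,0,0],[0,0,0],[0,0,0],[0,0,0],[0,0,0],[0,0,0]])

```text
clock: 8.05
position: [0.6348, 0.3242, 0.1674]
tool_rot: [-3.134, -0.0, 2.072]
force: [-22.6, -7.3, 8.1]
grip_width: 0.0102
finger_force: 51.0
```

Emit:
apply_moves(claw=[0.035,0.035,0.035,0.035,0.06,0.085,0.085,0.085,0.085,0.085,0.085,0.085], xyz=[[0,-0.001,0],[0,0,0],[0,0,0],[0,0,-0.02],[0,0,-0.04],[0,0,-0.05],[0,0,-0.05],[0.01,-0.04,-0.02],[0.01,-0.045,-0.02],[0.01,-0.045,0],[0.01,-0.04,0],[0,0,0]], twist=[[0,0,0],[0,0,0],[0,0,0],[0,0,0],[0,0,0],[0,0,0],[0,0,0],[0,0,0],[0,0,0],[0,0,0],[0,0,0],[0,0,0]])

```text
clock: 9.25
position: [0.4653, 0.2768, 0.3689]
tool_rot: [3.141, 0.003, 2.072]
force: [0.3, 1.4, 1.1]
grip_width: 0.0852
finger_force: 0.0
```

Run:
```python
from h import *
np.set_printoptions(precision=3,suppress=True)
f=snap('wrist','w2.png')
for q in('tin0','honey_jar'): print([(np.round(r['position'],3).tolist(),round(r['score'],2),proj(f,r['position'],1).round()) for r in bot.find_in('wrist',q)])
print(bot.observe()['position'])
```

```text
[([0.509, 0.196, 0.071], 0.81, array([276., 228.])), ([0.445, 0.301, 0.078], 0.66, array([271., 143.]))]
[([0.593, -0.014, 0.035], 0.71, array([261., 336.])), ([0.536, 0.142, 0.085], 0.62, array([274., 271.]))]
[0.47  0.278 0.368]
```

View pics/w2.png

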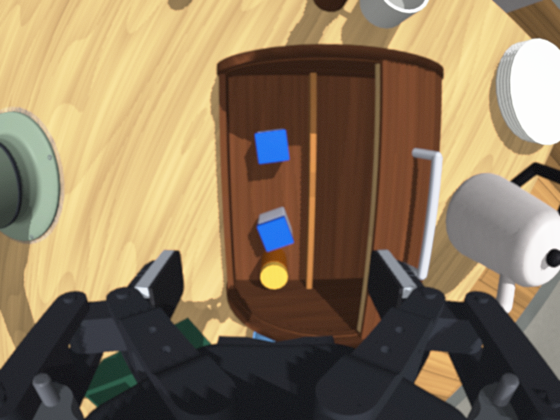

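```bash
cat > tins.py <<'E'
from h import *
np.set_printoptions(precision=3,suppress=True)
def tins(z=.072,fn=None):
    f=snap('wrist',fn);hsv=cv2.cvtColor(f['img'],cv2.COLOR_RGB2HSV)
    m=((hsv[...,0]>105)&(hsv[...,0]<130)&(hsv[...,1]>180)&(hsv[...,2]>100)).astype(np.uint8)
    out=[]
    for c in cv2.findContours(m,cv2.RETR_EXTERNAL,cv2.CHAIN_APPROX_NONE)[0]:
        if cv2.contourArea(c)<200: continue
        P=np.array([atz(f,u,v,z,1)[:2] for u,v in c[:,0].astype(float)])
        (x,y),(w,h),a=cv2.minAreaRect((P*1000).astype(np.float32))
        out.append((round(x/1000,4),round(y/1000,4),round(w),round(h),round(np.radians(a),3)))
    return out
if __name__=='__main__': print(tins()); print(bot.observe()['position'],bot.observe()['tool_rot'])
E
python3 tins.py
python3 - <<'E'
from h import *
# fit chest in frame
f=bot.grab_frame('top');cv2.imwrite('pics/t1.png',f['img'][...,::-1])
E
```

```text
[(0.5113, 0.1887, 41, 42, np.float64(0.854)), (0.4474, 0.2964, 42, 41, np.float64(0.638))]
[0.47  0.278 0.368] [3.141 0.    2.07 ]
```

Emit:
apply_moves(claw=[0.065,0.065,0.065,0.065,0.065,0.065,0.065,0.065,0.065,0.065,0.065,0.065,0.065,0.03,0.03,0.03,0.03,0.03], xyz=[[0,0,0],[0,0,0],[0,0,0],[-0.045,-0.02,0],[-0.0448,-0.0202,0],[0,0,0.05],[0,0,0.05],[0,0,0.05],[0,0,0.05],[0,0,0.05],[0,0,0.03],[0,0,0.02],[0,0,0.023],[0,0,0],[0,0,0],[0,0,0],[0,0,0],[0,0,0]], twist=[[0,0,-0.118],[0,0,-0.118],[0,0,-0.118],[0,0,0],[0,0,0],[0,0,0],[0,0,0],[0,0,0],[0,0,0],[0,0,0],[0,0,0],[0,0,0],[0,0,0],[0,0,0],[0,0,0],[0,0,0],[0,0,0],[0,0,0]], force=40)

```text
clock: 11.3
position: [0.511, 0.1888, 0.0458]
tool_rot: [3.141, 0.001, 2.424]
force: [-0.6, 0.3, -0.7]
grip_width: 0.0414
finger_force: 41.3
```

Emit:
apply_moves(claw=[0.03,0.03,0.03,0.03,0.03,0.03,0.03,0.03,0.03,0.03,0.03,0.03,0.03,0.03,0.03,0.03,0.03], xyz=[[0,0,-0.03],[0,0,-0.05],[0,0,-0.05],[0,0,-0.05],[0,0,-0.05],[0,0,-0.05],[-0.049,-0.0022,-0.005],[-0.049,-0.0022,-0.005],[-0.049,-0.0022,-0.005],[-0.049,-0.0022,-0.005],[-0.049,-0.0022,0],[-0.049,-0.0022,0],[-0.049,-0.0022,0],[-0.049,-0.0022,0],[-0.049,-0.0022,0],[-0.049,-0.0022,0],[0,0,0]], twist=[[0,0,0],[0,0,0],[0,0,0.125],[0,0,0.125],[0,0,0.125],[0,0,0.125],[0,0,0.09],[0,0,0.09],[0,0,0.09],[0,0,0.09],[0,0,0.09],[0,0,0.09],[0,0,0.09],[0,0,0.09],[0,0,0.09],[0,0,0.09],[0,0,0]])

```text
clock: 13.0
position: [0.4614, -0.2892, 0.3454]
tool_rot: [3.141, 0.003, 1.013]
force: [0.5, 0.1, -0.4]
grip_width: 0.0413
finger_force: 41.4
```

Run:
```python
from h import *
np.set_printoptions(precision=3,suppress=True)
f=snap('wrist','w3.png');o=bot.observe();print(o['position'],o['tool_rot'],o['grip_width'])
c,s=np.cos(.514),-np.sin(.514)
for l in [(-.095,.14),(-.095,-.14),(.095,-.14),(.095,.14)]: print(l,proj(f,[.476+c*l[0]-s*l[1],-.238+s*l[0]+c*l[1],.12],1))
for q in('knee_knob','chest'): print([(np.round(r['position'],3).tolist(),round(r['score'],2),proj(f,r['position'],1).round()) for r in bot.find_in('wrist',q)])
```

```text
[ 0.463 -0.286  0.345] [3.141 0.001 1.019] 0.041570877197307905
(-0.095, 0.14) [176.222  17.99 ]
(-0.095, -0.14) [193.532 247.423]
(0.095, -0.14) [345.83  241.559]
(0.095, 0.14) [341.145   8.426]
[([0.54, -0.102, 0.119], 0.5, array([248.,   2.]))]
[([0.53, -0.256, 0.118], 0.86, array([312., 118.]))]
```

View pics/w3.png

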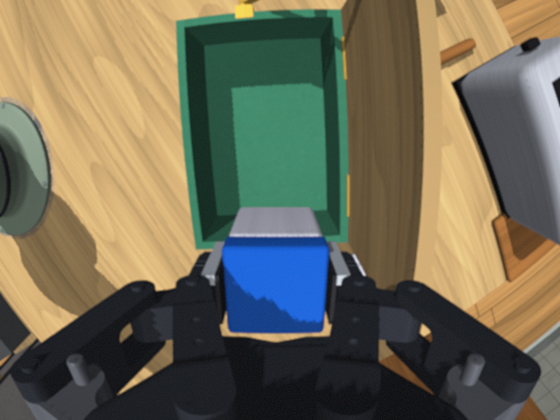

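Run:
```python
from h import *
from scipy.optimize import least_squares
np.set_printoptions(precision=4,suppress=True)
f=bot.grab_frame('wrist')
def W(p,l): c,s=np.cos(p[2]),np.sin(p[2]); return np.array([p[0]+c*l[0]-s*l[1],p[1]+s*l[0]+c*l[1],.12])
r=[((-.095,.14),(177,22)),((-.095,-.14),(195,248)),((.095,.14),(340,11)),((.095,-.14),(350,242)),((-.085,.13),(187,31)),((-.085,-.13),(204,240))]
g=lambda p:np.concatenate([proj(f,W(p,l),1)-uv for l,uv in r])
s=least_squares(g,[.476,-.238,-.514],loss='soft_l1');print(s.x,g(s.x).round(1))
for l in((-.02,-.06),(-.02,.06),(.05,.185),(-.015,.152)):print(l,W(s.x,l))
```

```text
[ 0.4803 -0.2344 -0.4887] [-0.1 -0.8  2.1  2.3  1.6 -1.2 -0.9  0.5 -1.7 -3.3 -0.3  2.7]
(-0.02, -0.06) [ 0.4345 -0.278   0.12  ]
(-0.02, 0.06) [ 0.4909 -0.1721  0.12  ]
(0.05, 0.185) [ 0.6113 -0.0946  0.12  ]
(-0.015, 0.152) [ 0.5385 -0.0932  0.12  ]
```

Emit:
apply_moves(claw=[0.03,0.03,0.03,0.03,0.03,0.03,0.03,0.03,0.03,0.03,0.03,0.065,0.065,0.065,0.065,0.065,0.065], xyz=[[-0.0054,-0.029,0],[0,0,0],[0,0,0.05],[0,0,0.05],[0,0,0.05],[0,0,0.05],[0,0,0.04],[0,0,0.03],[0,0,0.02],[0,0,0.0095],[0,0,0],[0,0,0],[0,0,0],[0,0,0],[0,0,-0.02],[0,0,-0.04],[0,0,-0.05]], twist=[[0,0,-0.059],[0,0,0],[0,0,0],[0,0,0],[0,0,0],[0,0,0],[0,0,0],[0,0,0],[0,0,0],[0,0,0],[0,0,0],[0,0,0],[0,0,0],[0,0,0],[0,0,0],[0,0,0],[0,0,0]])

```text
clock: 14.9
position: [0.4368, -0.2723, 0.1564]
tool_rot: [-3.139, -0.0, 1.084]
force: [1.1, -0.2, 0.7]
grip_width: 0.0648
finger_force: 0.0
```

Emit:
apply_moves(claw=[0.065,0.065,0.065,0.065,0.065,0.065,0.065,0.065,0.065,0.065,0.065,0.065,0.065,0.065,0.065,0.065,0.065], xyz=[[0,0,-0.05],[0,0,-0.05],[0,0,-0.05],[0,0,-0.05],[0.048,0.004,0],[0.048,0.004,0],[0.048,0.004,0],[0.048,0.004,0],[0.048,0.004,0],[0.048,0.004,0],[0.048,0.004,0],[0.048,0.004,0],[0.048,0.004,0],[0.048,0.004,0],[0.048,0.004,0],[0.048,0.004,0],[0,0,0]], twist=[[0,0,0],[0,0,0],[0,0,0],[0,0,0],[0,0,-0.0935],[0,0,-0.0935],[0,0,-0.0935],[0,0,-0.0935],[0,0,-0.0935],[0,0,-0.0935],[0,0,-0.0935],[0,0,-0.0935],[0,0,-0.0935],[0,0,-0.0935],[0,0,-0.0935],[0,0,-0.0935],[0,0,0]])

```text
clock: 16.6
position: [0.4645, 0.2803, 0.3566]
tool_rot: [3.14, -0.002, 2.217]
force: [0.4, -1.1, -0.3]
grip_width: 0.0649
finger_force: 0.0
```

```bash
python3 tins.py
```

```text
[(0.4475, 0.2959, 41, 41, np.float64(0.638))]
[0.466 0.277 0.356] [ 3.141 -0.     2.212]
```

Emit:
apply_moves(claw=[0.065,0.065,0.065,0.065,0.065,0.065,0.065,0.065,0.065,0.065,0.03,0.03,0.03,0.03,0.03], xyz=[[0.0263,-0.0035,0],[0,0,0.05],[0,0,0.05],[0,0,0.05],[0,0,0.05],[0,0,0.04],[0,0,0.03],[0,0,0.02],[0,0,0.0205],[0,0,0],[0,0,0],[0,0,0],[0,0,0],[0,0,0],[0,0,0]], twist=[[0,0,0],[0,0,0],[0,0,0],[0,0,0],[0,0,0],[0,0,0],[0,0,0],[0,0,0],[0,0,0],[0,0,0],[0,0,0],[0,0,0],[0,0,0],[0,0,0],[0,0,0]], force=40)

```text
clock: 18.15
position: [0.4506, 0.2938, 0.0464]
tool_rot: [3.14, 0.001, 2.205]
force: [0.2, -2.1, 10.2]
grip_width: 0.0416
finger_force: 41.5
```

Emit:
apply_moves(claw=[0.03,0.03,0.03,0.03,0.03,0.03,0.03,0.03,0.03,0.03,0.03,0.03,0.03,0.03,0.03,0.03,0.03], xyz=[[0,0,-0.03],[0,0,-0.05],[0,0,-0.05],[0,0,-0.05],[0,0,-0.05],[0,0,-0.05],[-0.048,-0.0015,-0.005],[-0.048,-0.0015,-0.005],[-0.048,-0.0015,-0.005],[-0.048,-0.0015,-0.005],[-0.048,-0.0015,0],[-0.048,-0.0015,0],[-0.048,-0.0015,0],[-0.048,-0.0015,0],[-0.048,-0.0015,0],[-0.048,-0.0015,0],[0,0,0]], twist=[[0,0,0],[0,0,0],[0,0,0],[0,0,0],[0,0,0],[0,0,0],[0,0,0.113],[0,0,0.113],[0,0,0.113],[0,0,0.113],[0,0,0.113],[0,0,0.113],[0,0,0.113],[0,0,0.113],[0,0,0.113],[0,0,0.113],[0,0,0]])

```text
clock: 19.85
position: [0.4905, -0.1655, 0.3458]
tool_rot: [3.141, 0.002, 1.063]
force: [0.8, 0.5, -1.6]
grip_width: 0.0411
finger_force: 41.0
```

```bash
python3 -c "
from h import *
o=bot.observe();print(o['position'],o['tool_rot'],o['grip_width'])
print(bot.find_in('scene','knee_knob')[:2],bot.find_in('top','knee_knob')[:2],bot.find_in('wrist','tin0')[:3])"
```

```text
[ 0.49046617 -0.16548547  0.34580586] [3.14051085e+00 2.24368625e-03 1.06349459e+00] 0.04107165311583754
[{'position': [0.5913, -0.1051, 0.1835], 'score': 0.63}] [{'position': [0.5921, -0.1057, 0.1879], 'score': 0.39}] [{'position': [0.4492, 0.3006, 0.0761], 'score': 0.78}]
```

Emit:
apply_moves(claw=[0.03,0.03,0.03,0.03,0.03,0.03,0.03,0.03,0.03,0.03,0.065,0.065,0.065,0.065,0.065,0.065,0.065,0.065], xyz=[[-0.006,0.003,0],[0,0,0.05],[0,0,0.05],[0,0,0.05],[0,0,0.05],[0,0,0.04],[0,0,0.03],[0,0,0.02],[0,0,0.0095],[0,0,0],[0,0,0],[0,0,0],[0,0,0],[0,0,-0.02],[0,0,-0.05],[0,0,-0.05],[0,0,-0.05],[0,0,-0.05]], twist=[[0,0,0],[0,0,0],[0,0,0],[0,0,0],[0,0,0],[0,0,0],[0,0,0],[0,0,0],[0,0,0],[0,0,0],[0,0,0],[0,0,0],[0,0,0],[0,0,0],[0,0,0],[0,0,0],[0,0,0],[0,0,0]])

```text
clock: 21.8
position: [0.4927, -0.1659, 0.2687]
tool_rot: [3.14, -0.0, 1.076]
force: [0.4, -0.9, 0.6]
grip_width: 0.0652
finger_force: 0.0
```

Emit:
apply_moves(claw=[0.04,0.04,0.04,0.04,0.04,0.04,0.04,0.04,0.04,0.04,0.04,0.04,0.04,0.04], xyz=[[0,0,-0.05],[0,0,-0.05],[0.045,0.0127,0],[0.045,0.0127,0],[0.045,0.0127,0],[0.045,0.0127,0],[0.045,0.0127,0],[0.045,0.0127,0],[0.045,0.0127,0],[0.045,0.0127,0],[0.045,0.0127,0],[0.045,0.0127,0],[0.045,0.0127,0],[0,0,0]], twist=[[0,0,0],[0,0,0],[0,0,-0.0906],[0,0,-0.0906],[0,0,-0.0906],[0,0,-0.0906],[0,0,-0.0906],[0,0,-0.0906],[0,0,-0.0906],[0,0,-0.0906],[0,0,-0.0906],[0,0,-0.0906],[0,0,-0.0906],[0,0,0]])

```text
clock: 23.2
position: [0.6436, 0.3101, 0.3658]
tool_rot: [3.141, -0.004, 2.085]
force: [-0.6, 0.4, -0.1]
grip_width: 0.04
finger_force: 0.0
```

Run:
```python
from h import *
o=bot.observe();print(o['position'],o['tool_rot'])
f=snap('wrist','w4.png');s=snap('scene');t=snap('top')
T=np.vstack([cv2.resize(s['img'][85:210,180:320],None,fx=2.4,fy=2.4),])
w=cv2.resize(f['img'],(460,345));c=cv2.resize(s['img'][85:205,190:330],(336,288))
o=np.zeros((345,800,3),np.uint8);o[:,:460]=w;o[:288,462:798]=c
cv2.imwrite('pics/c4.png',o[...,::-1])
for d in(.07,-.07):
  print(proj(f,[.6345-.48*d,.3242+.877*d,.197],1))
```

```text
[0.6435748  0.31008291 0.36584511] [ 3.14135908 -0.00383137  2.08451826]
[276.42341192  96.55521582]
[274.51852383 236.9739422 ]
```

View pics/c4.png

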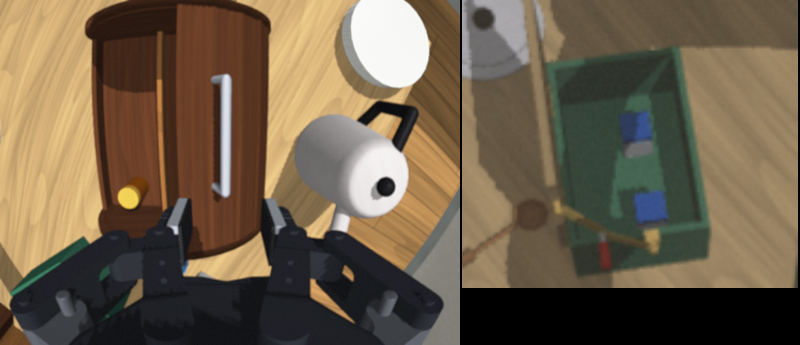

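Emit:
apply_moves(claw=[0.04,0.04,0.04,0.04,0.04,0.04,0.04,0.04,0.0,0.0,0.0,0.0,0.0], xyz=[[0.0167,-0.001,0],[0,0,0],[0,0,0.05],[0,0,0.05],[0,0,0.04],[0,0,0.025],[0,0,0.02],[0,0,0],[0,0,0],[0,0,0],[0,0,0],[0,0,0],[0,0,0]], twist=[[0,0,0.013],[0,0,0],[0,0,0],[0,0,0],[0,0,0],[0,0,0],[0,0,0],[0,0,0],[0,0,0],[0,0,0],[0,0,0],[0,0,0],[0,0,0]], force=40)

```text
clock: 24.65
position: [0.6389, 0.3168, 0.1824]
tool_rot: [3.139, 0.001, 2.059]
force: [2.7, -2.0, 7.5]
grip_width: 0.01
finger_force: 39.2
```

```bash
python3 -c "
import numpy as np
a=1.117+.075*np.arange(22);y=.197*np.cos(a);z=-.197*np.sin(a)
print([[0,float(round(p,4)),float(round(q,4))] for p,q in zip(np.diff(y),np.diff(z))])"
```

```text
[[0, -0.0135, -0.006], [0, -0.0139, -0.0049], [0, -0.0143, -0.0039], [0, -0.0145, -0.0028], [0, -0.0147, -0.0017], [0, -0.0148, -0.0006], [0, -0.0148, 0.0005], [0, -0.0147, 0.0016], [0, -0.0145, 0.0027], [0, -0.0143, 0.0038], [0, -0.014, 0.0048], [0, -0.0136, 0.0059], [0, -0.0131, 0.0069], [0, -0.0125, 0.0078], [0, -0.0119, 0.0087], [0, -0.0112, 0.0096], [0, -0.0105, 0.0104], [0, -0.0097, 0.0112], [0, -0.0088, 0.0119], [0, -0.0079, 0.0125], [0, -0.0069, 0.0131]]
```

Emit:
apply_moves(claw=[0,0,0,0,0,0,0], xyz=[[0,-0.0135,-0.006],[0,-0.0139,-0.0049],[0,-0.0143,-0.0039],[0,-0.0145,-0.0028],[0,-0.0147,-0.0017],[0,-0.0148,-0.0006],[0,0,0]], twist=[[0,0,0],[0,0,0],[0,0,0],[0,0,0],[0,0,0],[0,0,0],[0,0,0]])

```text
clock: 25.35
position: [0.5631, 0.2752, 0.2029]
tool_rot: [3.138, 0.003, 2.058]
force: [3.3, -7.7, 14.1]
grip_width: 0.0102
finger_force: 43.0
```

Emit:
apply_moves(claw=[0,0,0,0,0,0,0], xyz=[[0,-0.0148,0.0],[0,-0.0147,0.0014],[0,-0.0145,0.0026],[0,-0.0143,0.0038],[0,-0.014,0.0048],[0,-0.0136,0.0059],[0,0,0]], twist=[[0,0,0],[0,0,0],[0,0,0],[0,0,0],[0,0,0],[0,0,0],[0,0,0]])

```text
clock: 26.05
position: [0.4861, 0.2339, 0.1826]
tool_rot: [-3.141, 0.003, 2.058]
force: [-0.3, -10.3, 6.9]
grip_width: 0.0106
finger_force: 43.7
```

Emit:
apply_moves(claw=[0,0,0,0,0,0], xyz=[[0,-0.0131,0.0069],[0,-0.0125,0.0078],[0,-0.0119,0.0087],[0,-0.0112,0.0096],[0,-0.0105,0.0104],[0,0,0]], twist=[[0,0,0],[0,0,0],[0,0,0],[0,0,0],[0,0,0],[0,0,0]])

```text
clock: 26.65
position: [0.4339, 0.2058, 0.1383]
tool_rot: [-3.14, 0.003, 2.058]
force: [4.6, -12.9, -1.1]
grip_width: 0.0102
finger_force: 43.8
```

Emit:
apply_moves(claw=[0,0,0,0,0,0], xyz=[[0.001,-0.0097,0.0112],[0.001,-0.0088,0.0119],[0.001,-0.0079,0.0125],[0,-0.0045,0.0088],[0,-0.0005,0.001],[0,0,0]], twist=[[0,0,0],[0,0,0],[0,0,0],[0,0,0],[0,0,0],[0,0,0]])

```text
clock: 27.25
position: [0.4047, 0.1932, 0.0931]
tool_rot: [-3.138, 0.004, 2.058]
force: [1.4, -17.9, -0.2]
grip_width: 0.0104
finger_force: 43.9
```

Emit:
apply_moves(claw=[0,0,0,0], xyz=[[0.001,-0.0008,0.002],[0.001,-0.0008,0.002],[0,0,0],[0,0,0]], twist=[[0,0,0],[0,0,0],[0,0,0],[0,0,0]])

```text
clock: 27.65
position: [0.4032, 0.1958, 0.0899]
tool_rot: [-3.141, 0.003, 2.058]
force: [0.7, -12.8, 11.6]
grip_width: 0.0103
finger_force: 48.2
```

Emit:
apply_moves(claw=[0,0,0,0], xyz=[[0.0,-0.0006,0.002],[0.0,-0.0003,0.001],[0,0,0],[0,0,0]], twist=[[0,0,0],[0,0,0],[0,0,0],[0,0,0]])

```text
clock: 28.05
position: [0.403, 0.1962, 0.0884]
tool_rot: [3.139, 0.004, 2.059]
force: [-7.8, -15.7, 54.2]
grip_width: 0.0104
finger_force: 53.8
```

Emit:
apply_moves(claw=[0.035,0.035,0.035,0.035,0.035,0.035,0.035,0.035,0.035,0.04,0.04,0.04,0.04,0.04,0.04,0.04,0.04,0.04,0.04], xyz=[[0,0,0],[0,0,0],[0,0,0],[0,0,-0.022],[0,0,-0.05],[0,0,-0.05],[0,0,-0.05],[0,0,-0.05],[0,0,-0.05],[-0.029,0.0195,0],[-0.029,0.0195,0],[-0.029,0.0195,0],[-0.029,0.0195,0],[-0.029,0.0195,0],[-0.029,0.0195,0],[-0.029,0.0195,0],[-0.029,0.0195,0],[-0.029,0.0195,0],[0,0,0]], twist=[[0,0,0],[0,0,0],[0,0,0],[0,0,0],[0,0,0],[0,0,0],[0,0,0],[0,0,0],[0,0,0],[0,0,0.109],[0,0,0.109],[0,0,0.109],[0,0,0.109],[0,0,0.109],[0,0,0.109],[0,0,0.109],[0,0,0.109],[0,0,0.109],[0,0,0]])

```text
clock: 29.95
position: [0.5838, -0.0495, 0.3576]
tool_rot: [-3.142, 0.002, 1.069]
force: [0.1, 0.6, -0.3]
grip_width: 0.0403
finger_force: 0.0
```

Run:
```python
from h import *
np.set_printoptions(precision=3,suppress=True)
o=bot.observe();print(o['position'],o['tool_rot'])
f=snap('wrist','w5.png')
for q in('knee_knob','stay_pivot'):print([(np.round(r['position'],3).tolist(),round(r['score'],2),proj(f,r['position'],1).round()) for r in bot.find_in('wrist',q)])
h=cv2.cvtColor(f['img'],cv2.COLOR_RGB2HSV);m=(((h[...,0]<8)|(h[...,0]>172))&(h[...,1]>170)&(h[...,2]>70)).astype(np.uint8)
n,l,st,ce=cv2.connectedComponentsWithStats(m)
for i in range(1,n):
    if st[i,4]>40: print(st[i],ce[i],atz(f,*ce[i],.184,1))
```

```text
[ 0.584 -0.049  0.358] [-3.142  0.002  1.069]
[([0.59, -0.108, 0.186], 0.9, array([309., 230.]))]
[([0.514, -0.191, 0.009], 0.71, array([280., 255.])), ([0.526, 0.147, 0.132], 0.21, array([152.,  55.]))]
[315 199  14  35 434] [322.035 216.069] [ 0.608 -0.102  0.184]
```

View pics/w5.png

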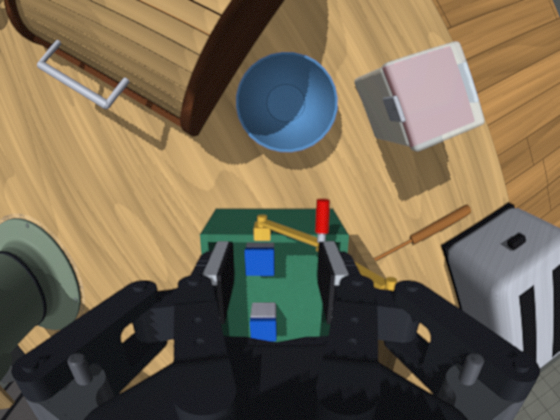

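Emit:
apply_moves(claw=[0.04,0.04,0.04,0.04,0.04,0.04,0.04,0.04,0.04,0.04], xyz=[[0,0,0],[0,0,0],[0,0,0],[0,0,0],[0.0111,0.023,0.0343],[0.0111,0.023,0.0343],[0,0,0.03],[0,0,0.03],[0,0,0.02],[0,0,0]], twist=[[0,0,-0.007],[0,-0.1,0],[0,-0.1,0],[0,-0.1,0],[0,0,0],[0,0,0],[0,0,0],[0,0,0],[0,0,0],[0,0,0]])

```text
clock: 31.1
position: [0.6121, -0.0861, 0.2076]
tool_rot: [-3.138, 0.302, 1.087]
force: [-0.7, -0.4, 0.8]
grip_width: 0.0398
finger_force: 0.0
```

Run:
```python
from h import *
np.set_printoptions(precision=3,suppress=True)
o=bot.observe();print(o['position'],o['tool_rot']);A=R.from_euler('xyz',o['tool_rot']).as_matrix();print(A)
f=snap('wrist','w6.png')
h=cv2.cvtColor(f['img'],cv2.COLOR_RGB2HSV);m=(((h[...,0]<8)|(h[...,0]>172))&(h[...,1]>170)&(h[...,2]>70)).astype(np.uint8)
n,l,st,ce=cv2.connectedComponentsWithStats(m)
for i in range(1,n):
    if st[i,4]>40:
        p=atz(f,*ce[i],.186,1);print(st[i],ce[i],p,'tool frame',A.T@(p-o['position']))
```

```text
[ 0.612 -0.086  0.208] [-3.138  0.302  1.087]
[[ 0.444  0.885 -0.141]
 [ 0.845 -0.466 -0.261]
 [-0.297 -0.004 -0.955]]
[ 273  220   27   59 1332] [285.257 248.175] [ 0.61  -0.099  0.186] tool frame [-0.006  0.004  0.024]
```

View pics/w6.png

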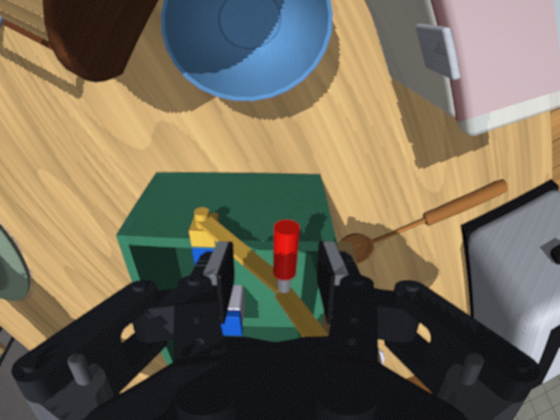

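Emit:
apply_moves(claw=[0.04,0.04,0.04,0.0,0.0,0.0,0.0,0.0], xyz=[[-0.002,0.003,0.02],[0,0,0.018],[0,0,0],[0,0,0],[0,0,0],[0,0,0],[0,0,0],[0,0,0]], twist=[[0,0,0],[0,0,0],[0,0,0],[0,0,0],[0,0,0],[0,0,0],[0,0,0],[0,0,0]], force=35)

```text
clock: 31.95
position: [0.6114, -0.0986, 0.1754]
tool_rot: [3.139, 0.298, 1.085]
force: [5.1, 0.3, 6.6]
grip_width: 0.0123
finger_force: 34.9
```

Emit:
apply_moves(claw=[0,0,0,0,0], xyz=[[-0.0012,-0.0047,-0.0038],[-0.0011,-0.005,-0.0035],[-0.001,-0.0052,-0.0032],[-0.0009,-0.0054,-0.0029],[0,0,0]], twist=[[0,0,0],[0,0,0],[0,0,0],[0,0,0],[0,0,0]])

```text
clock: 32.45
position: [0.5941, -0.0891, 0.1905]
tool_rot: [3.136, 0.297, 1.085]
force: [9.8, 0.4, 12.3]
grip_width: 0.0121
finger_force: 35.0
```

Emit:
apply_moves(claw=[0,0,0,0,0,0], xyz=[[-0.001,-0.0056,-0.0032],[-0.0008,-0.0058,-0.0025],[-0.0006,-0.0059,-0.0019],[-0.0005,-0.006,-0.0015],[-0.0002,-0.004,-0.0008],[0,0,0]], twist=[[0,0,0],[0,0,0],[0,0,0],[0,0,0],[0,0,0],[0,0,0]])

```text
clock: 33.05
position: [0.5694, -0.0761, 0.2002]
tool_rot: [3.137, 0.297, 1.085]
force: [6.1, 3.2, 9.8]
grip_width: 0.0124
finger_force: 37.9
```

Emit:
apply_moves(claw=[0.04,0.04,0.04,0.04,0.04,0.04,0.04,0.04,0.04,0.04,0.04,0.04], xyz=[[0,0,0],[0,0,0],[0,0,0],[0,0,-0.02],[0,0,-0.04],[0,0,-0.05],[0,0,-0.05],[0,0,-0.02],[0,0,0],[0,0,0],[0,0,-0.04],[0,0,0]], twist=[[0,0,0],[0,0,0],[0,0,0],[0,0,0],[0,0,0],[0,0,0],[0,0,0],[0,0.1,0],[0,0.1,0],[0,0.1,0],[0,0,0],[0,0,0]])

```text
clock: 34.25
position: [0.5933, -0.0306, 0.4145]
tool_rot: [3.137, -0.002, 1.084]
force: [-0.3, 0.8, -0.5]
grip_width: 0.0402
finger_force: 0.0
```

Run:
```python
from h import *
np.set_printoptions(precision=3,suppress=True)
o=bot.observe();print(o['position'],o['tool_rot'])
f=snap('wrist','w7.png')
h=cv2.cvtColor(f['img'],cv2.COLOR_RGB2HSV);m=(((h[...,0]<8)|(h[...,0]>172))&(h[...,1]>170)&(h[...,2]>70)).astype(np.uint8)
n,l,st,ce=cv2.connectedComponentsWithStats(m)
for i in range(1,n):
    if st[i,4]>40: p=atz(f,*ce[i],.208,1);d=p[:2]-[.48,-.2344];print(st[i],ce[i],p,d@[.88,-.475],d@[.475,.88])
```

```text
[ 0.593 -0.031  0.415] [ 3.137 -0.002  1.084]
[269 211  12  30 349] [274.45  225.367] [ 0.567 -0.079  0.208] 0.0021813780573744224 0.17812205546758048
```

View pics/w7.png

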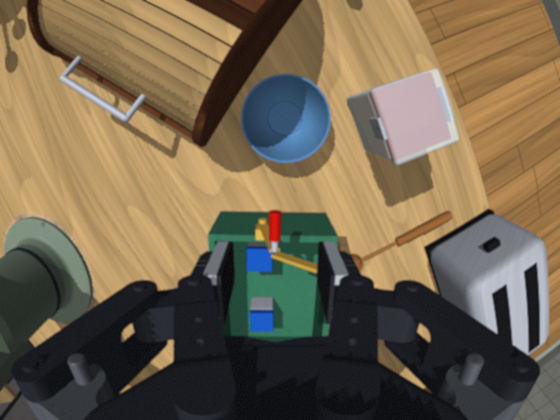

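Emit:
apply_moves(claw=[0,0,0,0,0,0,0,0,0,0,0], xyz=[[0,0,0],[-0.0388,0.0245,0],[-0.0388,0.0245,0],[-0.0388,0.0245,0],[-0.0388,0.0245,0],[-0.0388,0.0245,0],[-0.0388,0.0245,0],[0,0,0.045],[0,0,0.045],[0,0,0.035],[0,0,0]], twist=[[0,0,0.008],[0,0,0],[0,0,0],[0,0,0],[0,0,0],[0,0,0],[0,0,0],[0,0,0],[0,0,0],[0,0,0],[0,0,0]])

```text
clock: 35.4
position: [0.6098, -0.3036, 0.2797]
tool_rot: [-3.133, 0.001, 1.078]
force: [0.0, -0.3, 0.1]
grip_width: 0.0001
finger_force: 0.0
```

Run:
```python
from h import *
o=bot.observe();print(o['position'],o['tool_rot'])
f=snap('wrist','w8.png')
t=np.arange(0,1.5709,np.pi/2/24);r=.17
x=-r*np.sin(t)+.012*np.cos(t);z=r*np.cos(t)+.012*np.sin(t)
print([[0,float(a),float(b)] for a,b in zip(np.diff(x).round(4),(-np.diff(z)).round(4))])
```

```text
[ 0.60977404 -0.30364576  0.27971651] [-3.13282965e+00  8.23679125e-04  1.07797504e+00]
[[0, -0.0111, -0.0004], [0, -0.0111, 0.0003], [0, -0.0111, 0.001], [0, -0.011, 0.0018], [0, -0.0109, 0.0025], [0, -0.0107, 0.0032], [0, -0.0105, 0.0039], [0, -0.0102, 0.0046], [0, -0.0099, 0.0052], [0, -0.0095, 0.0058], [0, -0.0091, 0.0065], [0, -0.0087, 0.007], [0, -0.0082, 0.0076], [0, -0.0077, 0.0081], [0, -0.0071, 0.0086], [0, -0.0065, 0.009], [0, -0.0059, 0.0094], [0, -0.0053, 0.0098], [0, -0.0047, 0.0101], [0, -0.004, 0.0104], [0, -0.0033, 0.0107], [0, -0.0026, 0.0108], [0, -0.0019, 0.011], [0, -0.0011, 0.0111]]
```

View pics/w8.png

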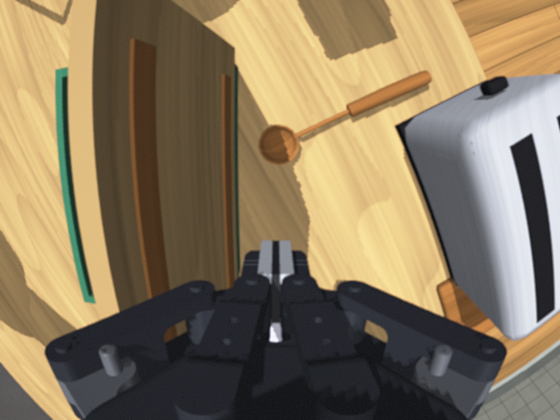

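Emit:
apply_moves(claw=[0,0,0,0,0,0], xyz=[[0,-0.01,0],[0,-0.009,0],[0,-0.006,0],[0,-0.006,0],[0,-0.006,0],[0,0,0]], twist=[[0,0,0],[0,0,0],[0,0,0],[0,0,0],[0,0,0],[0,0,0]])

```text
clock: 36.05
position: [0.5789, -0.2869, 0.2858]
tool_rot: [3.141, 0.0, 1.077]
force: [0.8, 0.5, -0.6]
grip_width: 0.0002
finger_force: 0.0
```

Emit:
apply_moves(claw=[0,0,0,0,0], xyz=[[0,-0.007,0],[0,-0.007,0],[0,-0.007,0],[0,-0.007,0.001],[0,0,0]], twist=[[0,0,0],[0,0,0],[0,0,0],[0,0,0],[0,0,0]])

```text
clock: 36.55
position: [0.5539, -0.2735, 0.2845]
tool_rot: [-3.142, 0.0, 1.077]
force: [-0.1, -0.7, 0.2]
grip_width: 0.0001
finger_force: 0.0
```

Run:
```python
from h import *
f=snap('wrist','w9.png');s=snap('scene')
o=np.zeros((345,800,3),np.uint8);o[:,:460]=cv2.resize(f['img'],(460,345));o[:288,462:798]=cv2.resize(s['img'][85:205,190:330],(336,288))
cv2.imwrite('pics/c9.png',o[...,::-1])
```

```text
(no output)
```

View pics/c9.png

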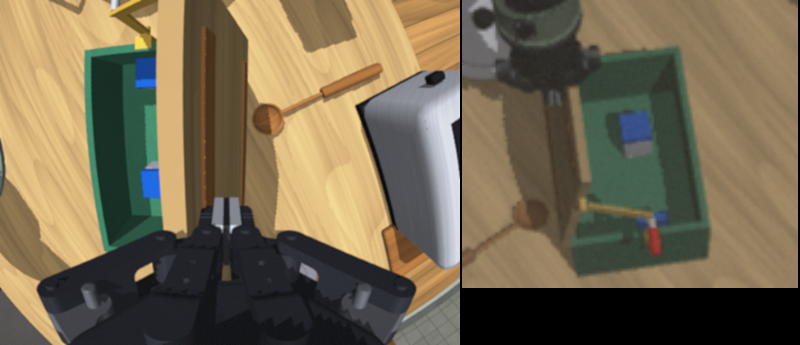

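Emit:
apply_moves(claw=[0,0,0,0,0,0,0,0,0,0,0], xyz=[[0,-0.011,0.0018],[0,-0.0109,0.0025],[0,-0.0107,0.0032],[0,-0.0105,0.0039],[0,-0.0102,0.0046],[0,-0.0099,0.0052],[0,-0.0095,0.0058],[0,-0.0091,0.0065],[0,-0.0087,0.007],[0,-0.0082,0.0076],[0,0,0]], twist=[[0,0,0],[0,0,0],[0,0,0],[0,0,0],[0,0,0],[0,0,0],[0,0,0],[0,0,0],[0,0,0],[0,0,0],[0,0,0]])

```text
clock: 37.75
position: [0.4664, -0.2266, 0.2353]
tool_rot: [-3.139, 0.001, 1.078]
force: [0.7, 1.0, 0.2]
grip_width: -0.0005
finger_force: 0.0
```

Emit:
apply_moves(claw=[0,0,0,0,0,0,0,0], xyz=[[0,-0.0077,0.0081],[0,-0.0071,0.0086],[0,-0.0065,0.009],[0,-0.0059,0.0094],[0,-0.0053,0.0098],[0,-0.0047,0.0101],[0,-0.004,0.0104],[0,0,0]], twist=[[0,0,0],[0,0,0],[0,0,0],[0,0,0],[0,0,0],[0,0,0],[0,0,0],[0,0,0]])

```text
clock: 38.55
position: [0.4301, -0.207, 0.1693]
tool_rot: [-3.139, 0.0, 1.078]
force: [1.0, -0.1, -0.5]
grip_width: 0.0006
finger_force: 0.0
```

Emit:
apply_moves(claw=[0,0,0,0,0,0,0,0], xyz=[[0,-0.002,0.006],[0,-0.001,0.006],[0,-0.001,0.006],[0,-0.001,0.005],[0,0,0.005],[0,0,0.003],[0,0,0.003],[0,0,0]], twist=[[0,0,0],[0,0,0],[0,0,0],[0,0,0],[0,0,0],[0,0,0],[0,0,0],[0,0,0]])

```text
clock: 39.35
position: [0.427, -0.2051, 0.1365]
tool_rot: [-3.141, -0.0, 1.077]
force: [-0.2, -0.4, 0.1]
grip_width: 0.0002
finger_force: 0.0
```

Emit:
apply_moves(claw=[0,0,0,0,0], xyz=[[0,0,0.002],[0,0,0.002],[0,0,0.0015],[0,0,0],[0,0,0]], twist=[[0,0,0],[0,0,0],[0,0,0],[0,0,0],[0,0,0]])

```text
clock: 39.85
position: [0.427, -0.2052, 0.1319]
tool_rot: [3.141, 0.0, 1.077]
force: [-5.2, 3.1, 18.9]
grip_width: 0.0001
finger_force: 9.7
```

Emit:
apply_moves(claw=[0,0,0,0,0,0,0,0], xyz=[[0,0,-0.02],[0,0,-0.05],[0,0,-0.05],[0,0,-0.05],[0.03,-0.02,-0.03],[0.04,0,-0.02],[0.04,0,-0.02],[0,0,0]], twist=[[0,0,0],[0,0,0],[0,0,0],[0,0,0],[0,0,0],[0,0,0],[0,0,0],[0,0,0]])

```text
clock: 40.65
position: [0.4639, -0.0943, 0.3739]
tool_rot: [3.138, -0.003, 1.083]
force: [-0.5, -0.6, -0.4]
grip_width: -0.0001
finger_force: 0.0
```

Run:
```python
from h import *
np.set_printoptions(precision=3,suppress=True)
f=snap('wrist','w10.png');s=snap('scene');print(bot.observe()['position'])
o=np.zeros((420,800,3),np.uint8);o[:345,:460]=cv2.resize(f['img'],(460,345));o[:,462:798]=cv2.resize(s['img'][75:285,190:425],(336,420))[:,:336]
cv2.imwrite('pics/c10.png',o[...,::-1])
for q in('lid','tambour_handle','bowl','mug','honey_jar'):
  for c in('scene','wrist'):print(q,c,[(np.round(r['position'],3).tolist(),round(r['score'],2)) for r in bot.find_in(c,q)[:1]])
c,sn=np.cos(.49),-np.sin(.49)
for y in(.14,-.14): l=(-.105,y);print(proj(f,[.48+c*l[0]-sn*y,-.2344+sn*l[0]+c*y,.132],1)*460/560)
```

```text
[ 0.462 -0.098  0.371]
lid scene [([0.482, -0.212, 0.131], 0.81)]
lid wrist [([0.507, -0.175, 0.132], 0.67)]
tambour_handle scene [([0.499, 0.254, 0.161], 0.77)]
tambour_handle wrist []
bowl scene [([0.631, 0.012, 0.024], 0.89)]
bowl wrist [([0.49, 0.124, 0.105], 0.49)]
mug scene [([0.484, 0.588, 0.039], 0.81)]
mug wrist []
honey_jar scene []
honey_jar wrist [([0.498, 0.103, 0.094], 0.54)]
[209.047 125.084]
[212.174 282.385]
```

View pics/c10.png

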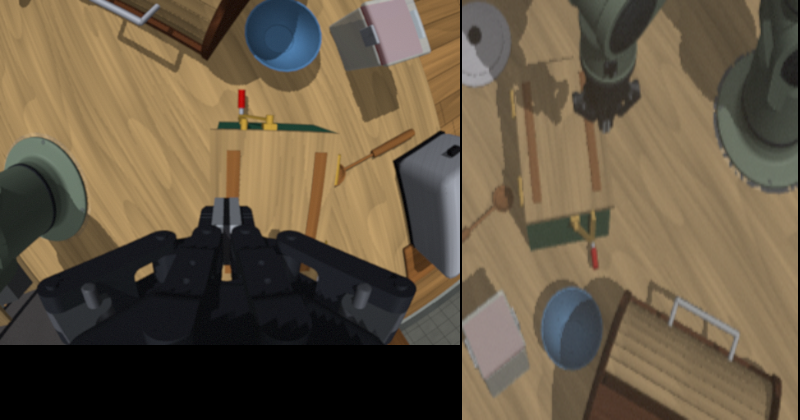

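```bash
python3 -c "
from workcell import bot
print(bot.job_done())"
```

```text
the job is handed in; nothing more can be done
None
```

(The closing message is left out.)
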